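Seat the stage insert and swing its clip over

TASK

On the dark plate of the warm stage lie two loose metal discs: push the larger one across the plate with the fingertips until it drops flat into the round recess, flush with the plate. Then push the clip's upright knob round until the clip lies fully home against its stop, over the seated disc. Only push: do not pinch or lift anything, and leave the smaller disc and all the other things where they are.

Things in the scene. Friction and masses are not known exactly. Their poses are not given: they have to be found in the camera images.
- recess (a point): Centre of the mouth of the round blind recess, at the level of the plate's top, 30 mm above the table. The recess is 60 mm in diameter and 6 mm deep with a 2 mm chamfer at its mouth. The stage is fixed: a white housing with a flat dark plate 220 mm (its x) by 300 mm (its y). The axes of this point are the stage's: z up, x away from the robot at yaw 0. The plate reaches from -90 to +130 mm in x and from -150 to +150 mm in y of this point.
- disc_center (a point): Centre (half-way up) of the larger loose disc: bare aluminium, 54 mm in diameter, 6 mm thick, about 40 g. It starts flat on the plate, to the left (+y of the stage) or right (-y) of the recess, its centre 65 to 120 mm from the recess's. Its own z is its axis.
- small_disc_center (a point): Centre of the smaller loose disc: the same material, 36 mm in diameter, 6 mm thick, on the plate on the opposite side of the recess from the larger one. Leave it alone.
- clip_pivot (a point): Pivot of the clip at the level of the plate's top, fixed 62 mm from the recess's centre along the stage's +x; axes as the stage's.
- clip_knob (a point): Middle of the clip's upright knob, a black post 12 mm in diameter. It stands 44 mm from the pivot on the end of the clip's flat aluminium arm (12 mm wide, from 2.5 to 6.5 mm above the plate) and reaches from 6.5 to 28.5 mm above the plate; this point is 17.5 mm above the plate.
- clip (a joint): Angle of the clip in rad. It grows as the clip turns counter-clockwise seen from above, and starts between 0 and 0.9 (swung away from the recess, towards +x and +y of the stage). At 2.8 it meets its stop, the arm pointing along the stage's -x with its end over the recess. The direction from pivot to knob is at joint + 0.342 rad from the stage's +x. Light friction (about 1 N at the knob) keeps it where it is left.
- dish: Closed square four-well dish with a clear lid, 54 x 54 mm, 18 mm high, standing on the far right corner of the plate; origin under its centre. Bystander.
- vial: Vial with white cap, 30 mm in diameter, 50 mm high, on the table left of the stage; origin under its centre. Bystander.
- vial2: Vial with white cap, 38 mm in diameter, 60 mm high, on the table right of the stage; origin under its centre. Bystander.
- pipette: White pipette lying on the table along the stage's near edge, 24 mm high, about 220 mm long; origin under its middle. Bystander.
- tube_rack: Grey tube rack with short tubes, 90 x 140 mm, 51 mm high, on the table at the left; origin under its centre. Bystander.
- tray: Open steel tray with forceps in it, 150 x 110 mm, 30 mm high, on the table at the right; origin under its centre. Bystander.
Things that resemble listed ones, but are neither listed nor needed, are in the scene too. What is shaped like the part that bears disc_center but orange or turquoise is not meant.

How it is judged:
By the outcome, as a careful person would: the job done as asked, in the order asked, and still so for the second after the job is handed in, with the robot touching nothing.
It also fails if it takes over 54 s, if anything falls off the work surface, if the arm or the gripper's body presses on something with over 40 N, if the wrist force passes 120 N, or if a joint passes its speed limit or range.

ROBOT

A 6-joint arm with a two-finger parallel gripper is mounted at the origin on the work surface. World frame = base frame: x ahead of the robot, y to its left, z up, the work surface at z = 0. Lengths are in m, angles in rad, forces in N, time in s.
With the tool pointing down it reaches from about 0.35 to 0.95 m from the base axis. Payload 17.4 kg.
Tool frame: the origin (TCP) lies midway between the tips of the shut fingers; the grasp point (between the pads) lies hold_point_z behind it (hold_point_z is the distance from the TCP to the grasp point, in m); x points along the fingers, z is the direction in which the jaws open and shut, and the axes are right-handed (so a half turn about x gives the same grasp; the last joint's range is limited). The gripper opens to 93 mm and grips with 3 to 60 N. Pads are 15 mm wide; open, the fingers measure 128 mm over their backs; the gripper's body (75 mm by 188 mm) begins 65 mm behind the grasp point.
Start: joints at [1.191, 0.116, 1.442, -0, 1.584, -0.038], TCP at [0.226, 0.636, 0.219] pointing down, gripper open.
Joint ranges: [-2.83, 2.83], [-0.83, 2.19], [0.07, 2.5], [-1.14, 4.28], [0.01, 3], [-2.97, 2.97]. Speed limits (rad/s): [1.89, 1.89, 2.22, 3.14, 3.14, 3.14].

INTERFACE

Orientations are given as [roll, pitch, yaw] about the fixed x, y, z axes, in that order (R = Rz(yaw) Ry(pitch) Rx(roll)).
In Python, from cell import * gives the robot as it stands. The module is installed in compiled form; this text tells all that it offers.
- The arm moves only by the tool apply_moves, never from a script. Its argument "targets" is a list of rows, each a list of 7 numbers: the shift along the tool's x, y, z scaled (see below), then the turn, a rotation vector about the tool's x, y, z scaled (see below), then the opening, from 0 (shut) to 1 (fully open). A call has 1 to 12 rows; each row is the pose to reach, as a shift and turn from the pose commanded when the call began, along the tool's axes at that moment; what a row does not reach only later rows make up. The controller multiplies each number of a shift by 0.1 m and each number of a turn by 90 degrees. A row lasts 1/8 s, in which the tool goes at most 62.5 mm and 10.7 degrees, less where a joint would pass 70% of its speed; a pose out of reach is approached as far as the arm can. A call with a number of a shift or a turn outside -1 to 1 is refused whole. A call with a gripper value outside its range is refused whole. The fingers move at their own pace and stop on an object; the grip force is fixed at half the most. Time passes only in rows, so rows that repeat a pose let the fingers close. It gives the time, the measured TCP pose, the force and the opening at its end, in the units of the state.
- get_state(): the state, without advancing time (a new reading comes with each control period).
- snapshot(name): name is "scene" or "top" or "wrist"; returns the picture (480x640x3 uint8, red, green, blue); there is no depth.
- camera_info(name): a dict with "fx", "fy", "cx", "cy" (pixels), "R" (3x3) and "t" (3): a world point X has camera coordinates R X + t. Camera axes: x right, y down, z forward; pixel columns grow to the right and rows downward; lengths in m; the calibration is good to about 2 mm. A picture is of the moment at which its call begins: read the wrist's pose just before it. camera_info takes no time and is no camera call; for the wrist camera it gives the pose at the moment of the call.
- finish_job(): hands the job in, once; it reports no verdict.
The state is a dict: "time": time; "q": joint angles; "joint_vel": joint speeds; "effort": joint torques, N m; "tool_pos": TCP position; "ee_rot": TCP orientation; "contact_force": force on the tool from outside, world axes, zero at the start; "ft_torque": the same for the moment, N m; "grip_width": finger opening in m.
Only numpy, scipy, OpenCV 4.12 (cv2) and the standard library are available. Lean on these libraries where they do the work, as an engineer would, in place of code of your own. Each camera call takes 0.05 s, during which the arm holds its last target.

## Working session

There is one attempt and no reset: what is moved stays moved. The work goes in short steps, Python scripts to look and compute and a tool call to move; the robot and the scene stay as the last step left them, time stands still between calls to the robot, and variables do not carry over. Pictures are saved under pics/ and viewed, and the job is handed in when it is done.

Besides the shell and the picture viewer there is one more tool, called after "Emit:" in YAML: its name, and indented under it one key for each argument. apply_moves: Moves the arm, as the interface text tells. Its arguments: {"type":"object","properties":{"targets":{"type":"array","items":{"type":"array","items":{"type":"number"}}}},"required":["targets"]}

```bash
mkdir -p pics
python3 - <<'E'
from cell import *
import cv2
s=get_state()
for k in s: print(k,s[k])
for n in ("scene","top","wrist"):
    im=snapshot(n); cv2.imwrite(f"pics/{n}0.png",im[:,:,::-1]); 
    c=camera_info(n); print(n,c)
E
```

```text
time 0.0
q [ 1.19121708e+00  1.16456154e-01  1.44228413e+00 -2.12231600e-05
  1.58399769e+00 -3.77717083e-02]
joint_vel [ 2.40216654e-04  9.32497280e-04 -3.26656969e-04  3.76630557e-04
  2.75367134e-05  4.52503406e-04]
effort [-1.08755859e-03 -7.21281052e+01 -6.22596502e+01  7.77655444e-02
  2.42537842e-02 -1.13073422e-04]
tool_pos [0.22617067 0.63575353 0.21791359]
ee_rot [ 3.12234794  1.56965082 -1.93184885]
contact_force [ 0.80327849 -0.56591186 -0.5650999 ]
ft_torque [ 0.01820788  0.03083091 -0.01163007]
grip_width 0.0931112137481875
scene {'fx': 524.9418126667848, 'fy': 524.9418126667848, 'cx': 330.90278458191193, 'cy': 236.47066905025326, 'R': array([[ 0.47273148,  0.88110519, -0.01336367],
       [ 0.6530559 , -0.36047961, -0.66601235],
       [-0.59164427,  0.30611778, -0.745821  ]]), 't': array([-0.24897499, -0.32906619,  1.58561235])}
top {'fx': 592.5562868553975, 'fy': 592.5562868553975, 'cx': 331.0454632220509, 'cy': 250.75792334302423, 'R': array([[-0.02791338, -0.99922472, -0.02776321],
       [-0.98783959,  0.03182375, -0.15218472],
       [ 0.15295026,  0.02317761, -0.98796205]]), 't': array([0.03056768, 0.58743134, 1.46415241])}
wrist {'fx': 399.7928448597302, 'fy': 399.7928448597302, 'cx': 319.5884181151512, 'cy': 239.55317983687505, 'R': array([[ 3.35015707e-01,  9.42212538e-01,  9.57455063e-05],
       [ 9.12530839e-01, -3.24487301e-01,  2.48988872e-01],
       [ 2.34631506e-01, -8.33278124e-02, -9.68506341e-01]]), 't': array([-0.67573023, -0.03013733,  0.3884205 ])}
```

View pics/top0.png

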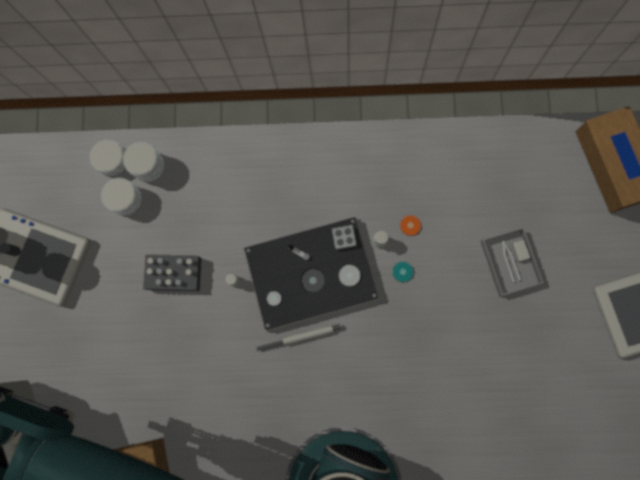

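View pics/scene0.png

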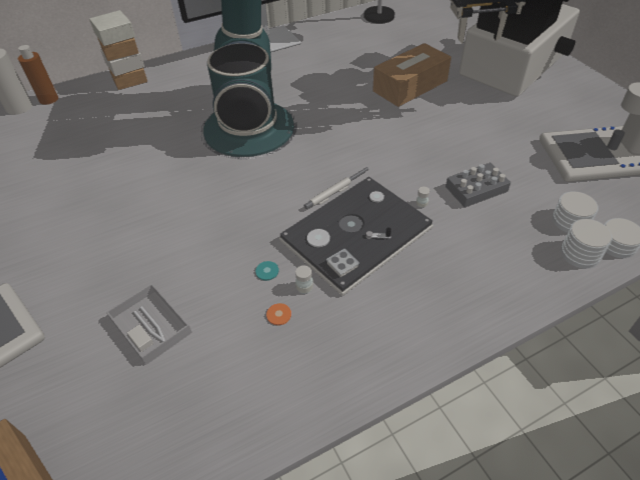

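The top view shows the recess at about (313,280), the larger disc at (349,275), the smaller one at (274,298), and the clip at (300,252). I'll enlarge it and measure.

Run:
```python
import cv2
im=cv2.imread("pics/top0.png")[205:340,235:395]
cv2.imwrite("pics/topc.png",cv2.resize(im,None,fx=5,fy=4.4444,interpolation=cv2.INTER_CUBIC) if 0 else cv2.resize(im,(711,600),interpolation=cv2.INTER_CUBIC))
```

```text
(no output)
```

View pics/topc.png

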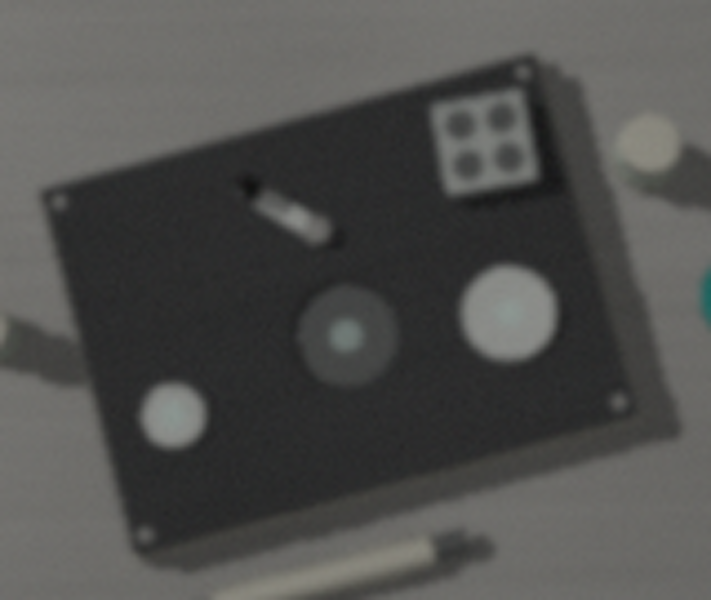

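View pics/wrist0.png

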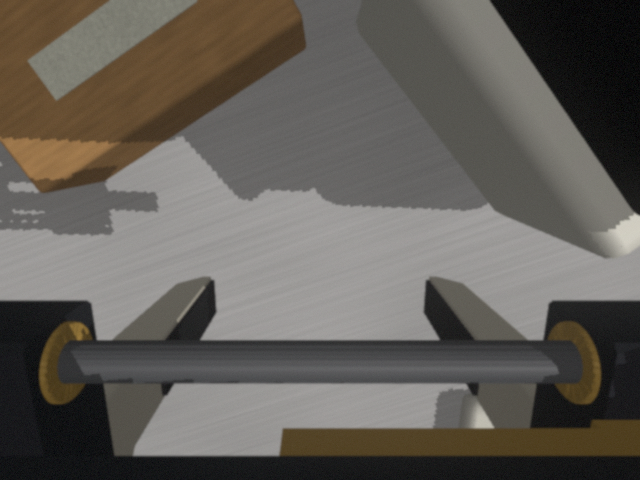

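```bash
cat > h.py <<'E'
import numpy as np
from cell import *
def px2w(n,uv,z,c=None):
    c=c or camera_info(n); uv=np.atleast_2d(uv).astype(float)
    d=np.c_[(uv[:,0]-c['cx'])/c['fx'],(uv[:,1]-c['cy'])/c['fy'],np.ones(len(uv))]@c['R']
    o=-c['R'].T@c['t']; return o+d*((z-o[2])/d[:,2])[:,None]
def w2px(n,X,c=None):
    c=c or camera_info(n); p=np.atleast_2d(X)@c['R'].T+c['t']
    return np.c_[p[:,0]/p[:,2]*c['fx']+c['cx'],p[:,1]/p[:,2]*c['fy']+c['cy']]
E
python3 - <<'E'
from h import *
f=lambda u,v,z:px2w("top",[(u/4.444+235-.4,v/4.444+205-.4)],z)[0]
cs=[f(*p,.03) for p in ((59,201),(524,72),(619,402),(145,533))]
r=f(348,336,.03);d=f(509,313,.036);s=f(173,415,.036);k=f(250,187,.058);pv=f(335,238,.036)
e=(cs[0]-cs[1]+cs[3]-cs[2]); yaw=np.arctan2(-e[0],e[1]); x=np.array([np.cos(yaw),np.sin(yaw)]);y=np.array([-x[1],x[0]])
print("yaw",yaw,"center",np.mean(cs,0))
c=np.mean(cs,0)[:2]-0.02*x; print("recess from corners",c)
for n,p in zip("rdskp",(r,d,s,k,pv)): q=p[:2]-c; print(n,p,q@x,q@y)
P=c+.062*x; kk=k[:2]-P; print("pivot",P,"|k|",np.hypot(*kk),"clip",np.arctan2(kk@y,kk@x)-.342)
s=get_state();print(s['time'])
from scipy.spatial.transform import Rotation as R
print(R.from_euler('xyz',s['ee_rot']).as_matrix())
E
```

```text
yaw 0.24080582033354486 center [0.53671494 0.06785104 0.03      ]
recess from corners [0.51729202 0.06308133]
r [0.51581708 0.06175237 0.03      ] -0.0017493196639268784 -0.0009388680805636491
d [ 0.52556618 -0.03117376  0.036     ] -0.014443026101343173 -0.09350873138642532
s [0.47295371 0.16254561 0.036     ] -0.01933821144915957 0.10716838216378978
k [0.59986449 0.11412285 0.058     ] 0.09236258985272278 0.029876454667658817
p [0.57211471 0.0675974  0.036     ] 0.05431785982024939 -0.008688639262828719
pivot [0.57750308 0.07786742] |k| 0.04259682389654582 clip 0.43532823738992715
0.15
[[-3.01086323e-04 -9.42147590e-01  3.35198191e-01]
 [-7.92390058e-04  3.35198326e-01  9.42147257e-01]
 [-9.99999641e-01  1.80599392e-05 -8.47472015e-04]]
```

Emit:
apply_moves:
  targets:
    - [0,-0.4,-0.4,0,0,0,0.32]
    - [0,-0.8,-0.8,0,0,0,0.32]
    - [0,-1,-1,0,0,0,0.32]

```text
time: 0.52
tool_pos: [0.2877, 0.5062, 0.2186]
ee_rot: [-2.063, 1.571, -0.835]
contact_force: [0.2, -0.1, 1.0]
grip_width: 0.0674
```

Emit:
apply_moves:
  targets:
    - [0,-0.4,-0.4,0,0,0,0.32]
    - [0,-0.8,-0.8,0,0,0,0.32]
    - [0,-1,-1,0,0,0,0.32]

```text
time: 0.9
tool_pos: [0.3484, 0.3784, 0.2187]
ee_rot: [-1.169, 1.57, 0.059]
contact_force: [1.1, 1.7, -0.4]
grip_width: 0.0376
```

Emit:
apply_moves:
  targets:
    - [0,-0.4,-0.4,0,0,0,0.32]
    - [0,-0.8,-0.8,0,0,0,0.32]
    - [0,-1,-1,0,0,0,0.32]

```text
time: 1.27
tool_pos: [0.409, 0.2506, 0.2187]
ee_rot: [-1.484, 1.57, -0.257]
contact_force: [-0.1, 0.4, 0.8]
grip_width: 0.0297
```

Emit:
apply_moves:
  targets:
    - [0,-0.4,-0.4,0,0,0,0.32]
    - [0,-0.8,-0.8,0,0,0,0.32]
    - [0,-1,-1,0,0,0,0.32]

```text
time: 1.65
tool_pos: [0.4696, 0.1227, 0.2185]
ee_rot: [-2.902, 1.571, -1.675]
contact_force: [1.0, 0.4, -0.2]
grip_width: 0.0301
```

Emit:
apply_moves:
  targets:
    - [0,-0.3,-0.3,0.1,0,0,0.32]
    - [0,-0.6,-0.6,0.2,0,0,0.32]
    - [0,-0.8,-0.8,0.3,0,0,0.32]
    - [0,-1,-1,0.4,0,0,0.32]
    - [0,-1,-1,0.5,0,0,0.32]
    - [0,-1,-1,0.6,0,0,0.32]
    - [0,-1,-1,0.7155,0,0,0.32]
    - [0,-1,-1,0.7155,0,0,0.32]

```text
time: 2.65
tool_pos: [0.5297, -0.0027, 0.2185]
ee_rot: [2.925, 1.571, 3.031]
contact_force: [0.0, 0.3, -0.1]
grip_width: 0.0297
```

Run:
```python
from h import *
import cv2,json
s=get_state()
print({k:np.round(s[k],4) for k in ('time','q','tool_pos','ee_rot','grip_width','contact_force')})
c=camera_info("wrist"); im=snapshot("wrist"); cv2.imwrite("pics/w1.png",im[:,:,::-1])
import pickle; pickle.dump(c,open("c1.pkl","wb"))
```

```text
{'time': np.float64(2.65), 'q': array([-0.0533, -0.2035,  1.751 ,  0.    ,  1.5943, -0.1593]), 'tool_pos': array([ 0.5297, -0.0027,  0.2185]), 'ee_rot': array([2.9247, 1.5705, 3.0308]), 'grip_width': np.float64(0.0297), 'contact_force': array([ 0.03  ,  0.3072, -0.1458])}
```

View pics/w1.png

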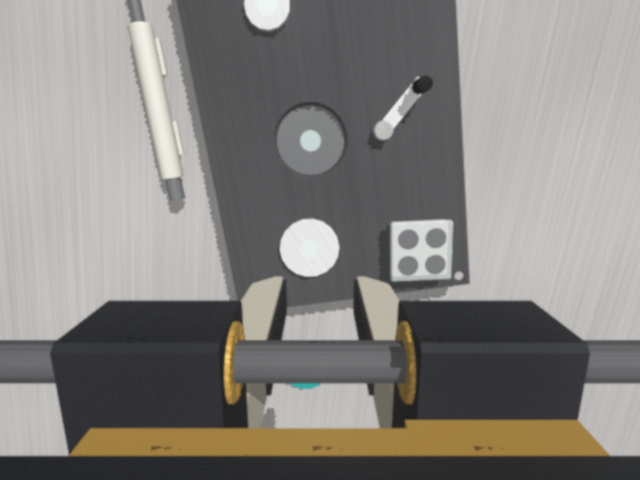

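Wrist view: larger disc near (310,248), recess mouth near (310,139), knob near (423,84), pivot near (384,131). I'll fit the circles.

Run:
```python
from h import *
import cv2,pickle
c=pickle.load(open("c1.pkl","rb")); im=cv2.imread("pics/w1.png"); g=cv2.cvtColor(im,cv2.COLOR_BGR2GRAY)
m=np.zeros_like(g);cv2.circle(m,(310,248),36,255,-1)
b=((g>150)&(m>0)).astype('u1'); ct=max(cv2.findContours(b,0,1)[0],key=cv2.contourArea)
ed=cv2.fitEllipse(ct);print("disc",ed)
m[:]=0;cv2.circle(m,(310,139),42,255,-1)
b=((g>80)&(m>0)).astype('u1'); ct=max(cv2.findContours(b,0,1)[0],key=cv2.contourArea)
er=cv2.fitEllipse(ct);print("recess",er)
d=px2w("wrist",ed[0],.036,c)[0]; r=px2w("wrist",er[0],.0295,c)[0]; k=px2w("wrist",(424,83),.0585,c)[0];p=px2w("wrist",(384,131),.037,c)[0]
print(d,r,k,p,"r-d",r-d,np.hypot(*(r-d)[:2]))
x=np.array([np.cos(.2408),np.sin(.2408)]);y=np.array([-x[1],x[0]])
P=r[:2]+.062*x; q=k[:2]-P; print("P",P,np.hypot(*q),np.arctan2(q@y,q@x)-.342, "p-r",(p-r)[:2]@x,(p-r)[:2]@y)
print("ty",-c['R'][1],"tz",c['R'][0])
o=im.copy();cv2.ellipse(o,ed,(0,0,255),1);cv2.ellipse(o,er,(0,255,0),1)
print(camera_info("wrist")['R'])
cv2.imwrite("pics/w1c.png",cv2.resize(o[50:300,230:480],(600,600),interpolation=cv2.INTER_CUBIC))
```

```text
disc ((309.1246643066406, 247.23062133789062), (57.26829147338867, 58.82362747192383), 95.83407592773438)
recess ((310.0, 139.0), (82.96263885498047, 82.96263885498047), 0.0)
[ 0.5246227 -0.0307948  0.036    ] [0.51578396 0.06356826 0.0295    ] [0.59890905 0.1142859  0.0585    ] [0.57697356 0.07665605 0.037     ] r-d [-0.00883874  0.09436306 -0.0065    ] 0.09477611105675851
P [0.57599511 0.078354  ] 0.042616312401670714 0.42031318143505675 p-r 0.06254529607590777 -0.0018822946030367872
ty [-0.1022761   0.96355906 -0.24717107] tz [0.99436595 0.10598768 0.00172155]
[[ 0.99402308  0.10915568  0.00177779]
 [ 0.10533164 -0.96322549  0.24718798]
 [ 0.02869438 -0.2455233  -0.96896591]]
```

View pics/w1c.png

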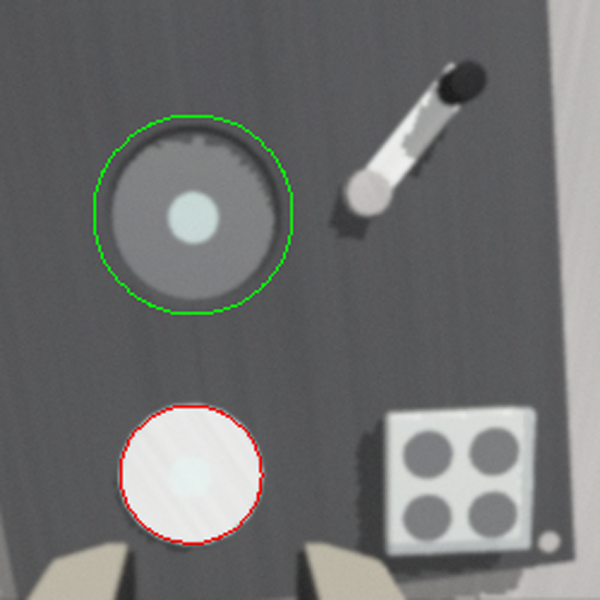

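Run:
```python
from h import *
import pickle
from scipy.spatial.transform import Rotation as R
c=pickle.load(open("c1.pkl","rb"))
r=px2w("wrist",(310.3,140.2),.024,c)[0];d=px2w("wrist",(309.1,247.2),.036,c)[0]
s=get_state();M=R.from_euler('xyz',s['ee_rot']).as_matrix();print(np.round(M,4))
t=np.array(s['tool_pos']);v=(r-d)[:2];v/=np.hypot(*v)
print("r",r,"d",d,"dir",v,"rd tool",M.T@(r-d))
print("d-tcp in tool",M.T@(d-t)*10,"r-tcp",M.T@(r-t)*10)
```

```text
[[-2.00e-04 -1.09e-01  9.94e-01]
 [-0.00e+00  9.94e-01  1.09e-01]
 [-1.00e+00  0.00e+00 -2.00e-04]]
r [0.51603075 0.06255284 0.024     ] d [ 0.5245977  -0.03076862  0.036     ] dir [-0.09141602  0.99581279] rd tool [0.01200059 0.09369917 0.00165471]
d-tcp in tool [ 1.82515007 -0.27329843 -0.08072468] r-tcp [ 1.94515599  0.66369324 -0.06417756]
```

Emit:
apply_moves:
  targets:
    - [0,-0.4,-0.08,0,0,0,0.32]
    - [0,-0.82,-0.08,0,0,0,0.32]
    - [0.3,-0.82,-0.08,0,0,0,0.32]
    - [0.7,-0.82,-0.08,0,0,0,0.32]
    - [1,-0.82,-0.08,0,0,0,0.32]
    - [1,-0.82,-0.08,0,0,0,0.32]

```text
time: 3.45
tool_pos: [0.5293, -0.0849, 0.1167]
ee_rot: [2.829, 1.567, 2.938]
contact_force: [0.0, 0.1, -0.1]
grip_width: 0.0297
```

Emit:
apply_moves:
  targets:
    - [0.3,0,0,0,0,0,0.32]
    - [0.6,0,0,0,0,0,0.32]
    - [0.75,0,0,0,0,0,0.32]
    - [0.82,0,0,0,0,0,0.32]
    - [0.86,0,0,0,0,0,0.32]
    - [0.86,0,0,0,0,0,0.32]

```text
time: 4.2
tool_pos: [0.5307, -0.0852, 0.0333]
ee_rot: [-0.289, 1.57, -0.184]
contact_force: [-1.0, -0.6, -0.4]
grip_width: 0.0296
```

Run:
```python
from h import *
import cv2,pickle
from scipy.spatial.transform import Rotation as R
s=get_state();M=R.from_euler('xyz',s['ee_rot']).as_matrix();print(s['tool_pos'],s['contact_force'],s['time'])
t=np.array(s['tool_pos']); print(M.T@([.5246,-.0308,.036]-t)*10,M.T@([.51603,.06255,.024]-t)*10)
cv2.imwrite("pics/w2.png",snapshot("wrist")[:,:,::-1])
```

```text
[ 0.53070534 -0.08515483  0.03326217] [-0.95956712 -0.61804989 -0.42362032] 4.2
[-0.02748367  0.54694952 -0.0035623 ] [0.0923478  1.48430894 0.00926205]
```

View pics/w2.png

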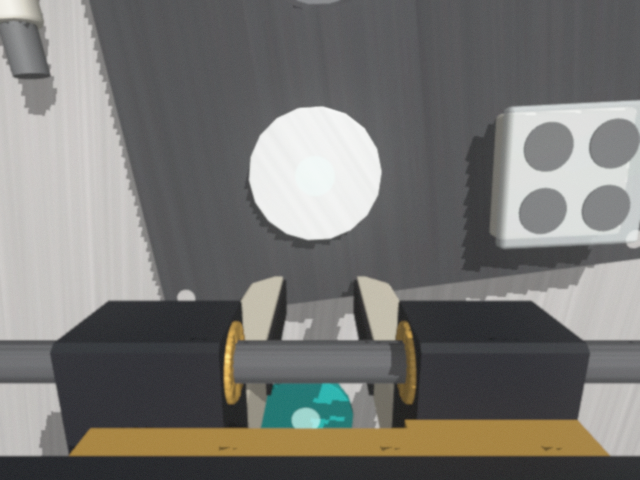

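Emit:
apply_moves:
  targets:
    - [0.005,0.1,-0.01,0,0,0,0.32]
    - [0.005,0.2,-0.01,0,0,0,0.32]
    - [0.005,0.26,-0.01,0,0,0,0.32]
    - [0.005,0.34,-0.01,0,0,0,0.32]
    - [0.005,0.42,-0.01,0,0,0,0.32]
    - [0.005,0.5,-0.01,0,0,0,0.32]
    - [0.005,0.58,-0.01,0,0,0,0.32]
    - [0.005,0.66,-0.01,0,0,0,0.32]
    - [0.005,0.72,-0.01,0,0,0,0.32]
    - [0.005,0.76,-0.01,0,0,0,0.32]
    - [0.005,0.78,-0.01,0,0,0,0.32]
    - [0.005,0.78,-0.01,0,0,0,0.32]

```text
time: 5.75
tool_pos: [0.5212, -0.0076, 0.0321]
ee_rot: [2.917, 1.571, 3.022]
contact_force: [0.6, -0.4, 0.1]
grip_width: 0.0301
```

Run:
```python
from h import *
import cv2,pickle
from scipy.spatial.transform import Rotation as R
s=get_state();M=R.from_euler('xyz',s['ee_rot']).as_matrix();print(s['tool_pos'],s['contact_force'],s['time'])
t=np.array(s['tool_pos']); print(M.T@([.51603,.06255,.024]-t)*10)
pickle.dump(camera_info("wrist"),open("c3.pkl","wb"))
cv2.imwrite("pics/w3.png",snapshot("wrist")[:,:,::-1])
```

```text
[ 0.52120466 -0.0075888   0.03213642] [ 0.63099903 -0.36502764  0.1489352 ] 5.75
[0.0813678  0.70294414 0.02217496]
```

View pics/w3.png

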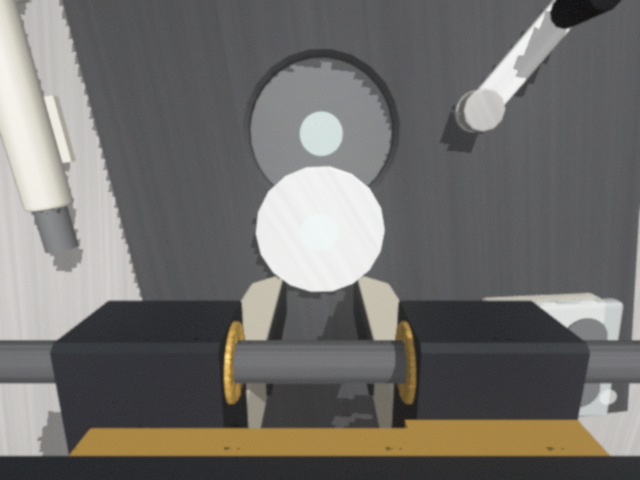

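Run:
```python
from h import *
import pickle
from scipy.spatial.transform import Rotation as R
c=pickle.load(open("c3.pkl","rb"));s=get_state();M=R.from_euler('xyz',s['ee_rot']).as_matrix();t=np.array(s['tool_pos'])
for p,z in (((320,229),.036),((321,132.5),.024)): print(M.T@(px2w("wrist",p,z,c)[0]-t)*10)
```

```text
[-0.0387698   0.31915799  0.01311581]
[0.0812402  0.70734388 0.01747626]
```

Emit:
apply_moves:
  targets:
    - [0,0.06,0,0,0,0,0.32]
    - [0,0.12,0,0,0,0,0.32]
    - [0,0.18,0.005,0,0,0,0.32]
    - [0,0.23,0.005,0,0,0,0.32]
    - [0,0.28,0.005,0,0,0,0.32]
    - [0,0.32,0.005,0,0,0,0.32]
    - [0,0.35,0.005,0,0,0,0.32]
    - [0,0.37,0.005,0,0,0,0.32]
    - [0,0.385,0.005,0,0,0,0.32]
    - [0,0.385,0.005,0,0,0,0.32]

```text
time: 7.05
tool_pos: [0.5177, 0.0307, 0.0322]
ee_rot: [-0.892, 1.571, -0.787]
contact_force: [0.8, 0.6, -0.2]
grip_width: 0.0299
```

Run:
```python
from h import *
import cv2,pickle
s=get_state();print(s['tool_pos'],s['contact_force'],s['time'])
pickle.dump(camera_info("wrist"),open("c4.pkl","wb"))
cv2.imwrite("pics/w4.png",snapshot("wrist")[:,:,::-1])
```

```text
[0.51767981 0.0307488  0.03215409] [ 0.83847115  0.55243652 -0.15797712] 7.05
```

View pics/w4.png

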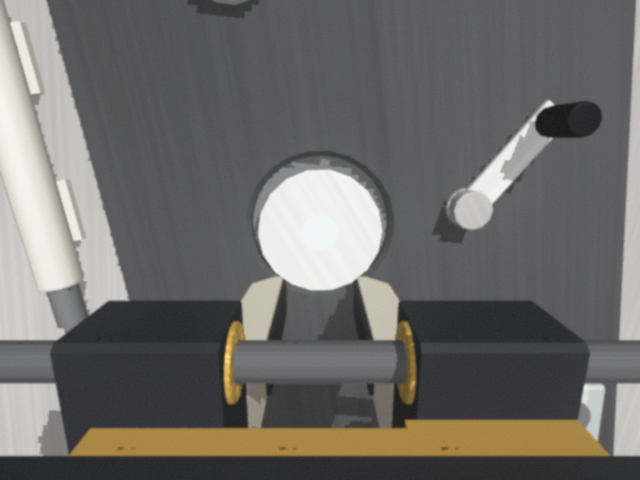

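Emit:
apply_moves:
  targets:
    - [0,0.01,0,0,0,0,0.32]
    - [0,0.02,0,0,0,0,0.32]
    - [0,0.03,0,0,0,0,0.32]
    - [0,0.035,0,0,0,0,0.32]
    - [0,0.035,0,0,0,0,0.32]

```text
time: 7.72
tool_pos: [0.5173, 0.0342, 0.0321]
ee_rot: [-2.952, 1.571, -2.847]
contact_force: [0.6, -0.8, 0.0]
grip_width: 0.0294
```

Run:
```python
from h import *
import cv2,pickle
s=get_state();print(s['tool_pos'],s['contact_force'],s['time'])
cv2.imwrite("pics/w5.png",snapshot("wrist")[:,:,::-1])
```

```text
[0.51728005 0.03422507 0.03212537] [ 0.63379904 -0.84507178  0.0168195 ] 7.725
```

View pics/w5.png

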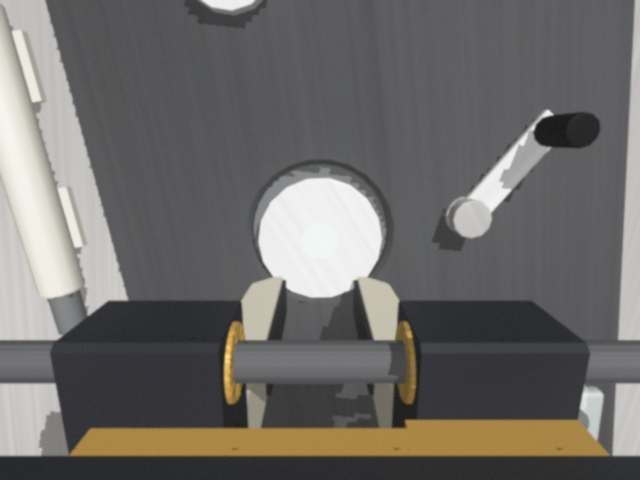

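Emit:
apply_moves:
  targets:
    - [0,-0.1,0,0,0,0,0.32]
    - [0,-0.25,0,0,0,0,0.32]
    - [-0.2,-0.3,0,0,0,0,0.32]
    - [-0.4,-0.3,0,0,0,0,0.32]
    - [-0.6,-0.3,0,0,0,0,0.32]
    - [-0.6,-0.3,0,0,0,0,0.32]

```text
time: 8.52
tool_pos: [0.5214, 0.0045, 0.0946]
ee_rot: [-0.13, 1.567, -0.025]
contact_force: [0.7, 0.6, -0.4]
grip_width: 0.0295
```

Run:
```python
from h import *
import cv2,pickle
s=get_state();print(s['tool_pos'],s['contact_force'],s['time'])
pickle.dump(camera_info("wrist"),open("c6.pkl","wb"))
im=snapshot("wrist")[:,:,::-1];cv2.imwrite("pics/w6.png",im)
cv2.imwrite("pics/w6c.png",cv2.resize(im[70:270,220:420],(600,600),interpolation=cv2.INTER_CUBIC))
```

```text
[0.52139402 0.00452279 0.09455772] [ 0.71393772  0.62360397 -0.36814804] 8.525
```

View pics/w6.png

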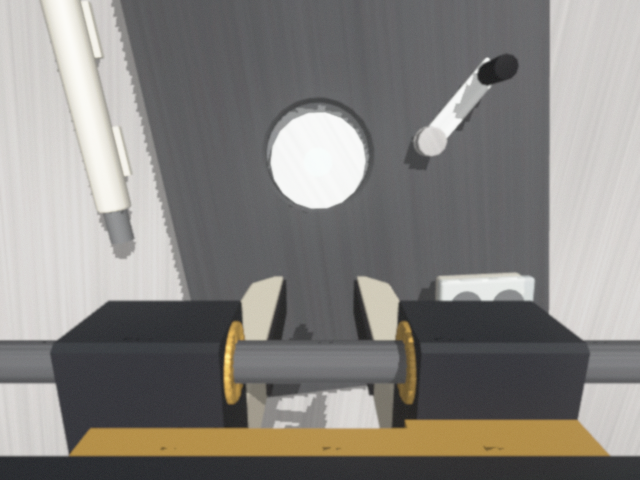

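View pics/w6c.png

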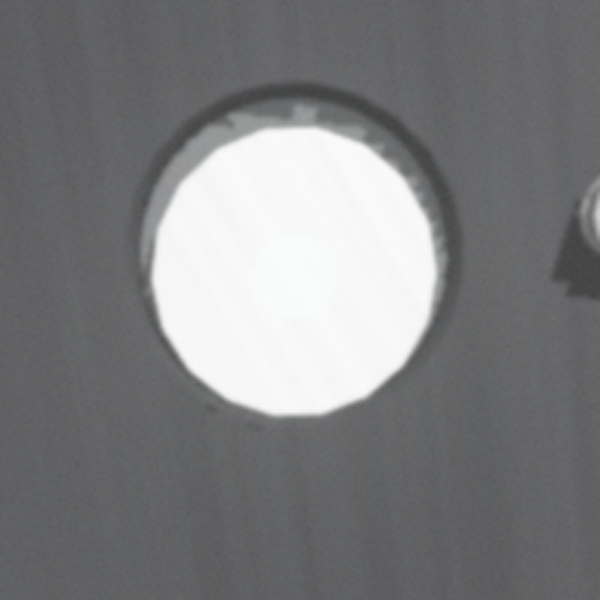

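```bash
cat > fit.py <<'E'
from h import *
import cv2,pickle
from scipy.optimize import least_squares
def fit(imf,cf,box,x0,rad=.027,th=150,s=6):
    c=pickle.load(open(cf,"rb")); g=cv2.cvtColor(cv2.imread(imf),cv2.COLOR_BGR2GRAY); u0,v0,u1,v1=box
    g=cv2.resize(g[v0:v1,u0:u1],None,fx=s,fy=s,interpolation=cv2.INTER_CUBIC)
    ct=max(cv2.findContours((g>th).astype('u1'),0,1)[0],key=cv2.contourArea)
    ct=cv2.convexHull(ct)[:,0,:]; ct=(ct+.5)/s-.5+[u0,v0]
    def res(p):
        a,b=p[3],p[4]
        n=np.array([a,b,1]);n/=np.linalg.norm(n);o=-c['R'].T@c['t']
        d=np.c_[(ct[:,0]-c['cx'])/c['fx'],(ct[:,1]-c['cy'])/c['fy'],np.ones(len(ct))]@c['R']
        X=o+d*(((np.array(p[:3])-o)@n)/(d@n))[:,None]
        return (np.linalg.norm(X-p[:3],axis=1)-rad)*1000
    r=least_squares(res,[*x0,0,0]); J=np.linalg.inv(r.jac.T@r.jac)*np.mean(r.fun**2)
    print(imf,np.round(r.x,4),"sd",np.round(np.sqrt(np.diag(J)),4),"rms mm",np.sqrt(np.mean(r.fun**2)))
if __name__=="__main__":
    fit("pics/w1.png","c1.pkl",(270,205,350,285),(.5246,-.0308,.036))
    fit("pics/w3.png","c3.pkl",(240,150,400,300),(.52,.022,.036),th=205)
    fit("pics/w6.png","c6.pkl",(260,105,375,225),(.516,.06,.03))
    fit("pics/w6.png","c6.pkl",(260,105,375,225),(.516,.06,.03),th=190)
E
python3 fit.py
```

```text
pics/w1.png [ 0.5247 -0.0311  0.0362 -0.01    0.059 ] sd [0.     0.0001 0.0003 0.0064 0.0066] rms mm 0.11159183693185717
pics/w3.png [0.5193 0.0227 0.0324 0.0013 0.0382] sd [0.     0.     0.0001 0.0072 0.0072] rms mm 0.12162445898234635
pics/w6.png [ 0.5147  0.0612  0.042  -0.2787 -0.0848] sd [0.0001 0.0001 0.0005 0.0119 0.0118] rms mm 0.2540459514051023
pics/w6.png [ 0.5158  0.0599  0.0285 -0.0605  0.0447] sd [0.0001 0.0001 0.0002 0.0186 0.0186] rms mm 0.09242658334289093
```

The fit puts the disc flat and flush: tilt is within the fit bias and its top is at z≈0.029. I'll move on to the clip: shut the fingers, turn, and go to the clockwise side of the knob.

Emit:
apply_moves:
  targets:
    - [0,0.1,0.2,0.1,0,0,0]
    - [0,0.2,0.4,0.2,0,0,0]
    - [0,0.3,0.6,0.3,0,0,0]
    - [0,0.4,0.8,0.4,0,0,0]
    - [0,0.5,0.9,0.5,0,0,0]
    - [0,0.5,0.9,0.6,0,0,0]
    - [0,0.5,0.9,0.71,0,0,0]
    - [0,0.5,0.9,0.71,0,0,0]

```text
time: 9.57
tool_pos: [0.6043, 0.0637, 0.0912]
ee_rot: [-2.082, 1.569, -3.091]
contact_force: [0.7, -0.1, -0.0]
grip_width: 0.0002
```

```bash
cat > st.py <<'E'
from h import *
from scipy.spatial.transform import Rotation as R
def st(targets=()):
    s=get_state();M=R.from_euler('xyz',s['ee_rot']).as_matrix();t=np.array(s['tool_pos'])
    print(np.round(s['time'],2),np.round(t,4),"F",np.round(s['contact_force'],1),"q",np.round(s['q'],2),"yang",np.degrees(np.arctan2(M[1,1],M[0,1])),"w",s['grip_width'])
    for p in targets: print(p,np.round(M.T@(np.array(p)-t)*10,3))
    return s,M,t
E
python3 -c "
from st import *
st([(.6233,.0994,.0946)])"
```

```text
9.57 [0.6043 0.0637 0.0912] F [ 0.7 -0.1 -0. ] q [0.06 0.03 1.74 0.   1.37 1.07] yang 32.19110700245902 w 0.00019402274466855611
(0.6233, 0.0994, 0.0946) [-0.034  0.351 -0.201]
```

Emit:
apply_moves:
  targets:
    - [-0.04,0.1,-0.05,0.1,0,0,0]
    - [-0.04,0.2,-0.1,0.2,0,0,0]
    - [-0.04,0.35,-0.2,0.3,0,0,0]
    - [-0.04,0.35,-0.2,0.4,0,0,0]
    - [-0.04,0.35,-0.2,0.5,0,0,0]
    - [-0.04,0.35,-0.2,0.6,0,0,0]
    - [-0.04,0.35,-0.2,0.708,0,0,0]
    - [-0.04,0.35,-0.2,0.708,0,0,0]

```text
time: 10.58
tool_pos: [0.6235, 0.0991, 0.0957]
ee_rot: [-0.889, 1.57, -3.007]
contact_force: [0.1, -0.5, 0.5]
grip_width: 0.0003
```

```bash
python3 -c "
from st import *
import cv2,pickle
st([(.6233,.0994,.042)])
pickle.dump(camera_info('wrist'),open('c7.pkl','wb'))
cv2.imwrite('pics/w7.png',snapshot('wrist')[:,:,::-1])"
```

```text
10.58 [0.6235 0.0991 0.0957] F [ 0.1 -0.5  0.5] q [ 0.12  0.08  1.68 -0.    1.38  2.23] yang -31.333611809840328 w 0.00025867912801313676
(0.6233, 0.0994, 0.042) [ 0.537 -0.003 -0.002]
```

View pics/w7.png

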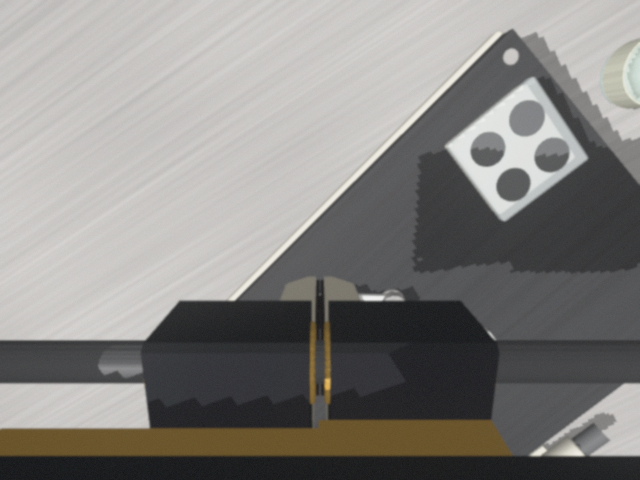

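```bash
python3 -c "
from h import *
import pickle
c=pickle.load(open('c7.pkl','rb'));print(w2px('wrist',[(.5762,.0773,.037),(.5989,.1143,.0585)],c))"
```

```text
[[392.88368868 304.98617795]
 [321.11017123 320.46906281]]
```

Emit:
apply_moves:
  targets:
    - [0.2,0,0,0,0,0,0]
    - [0.4,0,0,0,0,0,0]
    - [0.49,0,0,0,0,0,0]
    - [0.53,0,0,0,0,0,0]
    - [0.53,0,0,0,0,0,0]

```text
time: 11.25
tool_pos: [0.6238, 0.0991, 0.0431]
ee_rot: [-0.957, 1.571, -3.079]
contact_force: [0.7, 0.4, 0.3]
grip_width: 0.0001
```

```bash
cat > plan.py <<'E'
from st import *
import sys
P=np.array([.5765,.0771]); z=.042
# args: list of knob world angles (deg) at which the pusher should be; standoff mm
def plan(angs,off=13.5,rad=45):
    s,M,t=st()
    y0=np.degrees(np.arctan2(M[1,1],M[0,1]))
    for a in angs:
        r=np.radians(a); u=np.array([np.cos(r),np.sin(r)]); tt=np.array([-u[1],u[0]])
        X=np.r_[P+u*rad/1e3-tt*off/1e3,z]
        d=M.T@(X-t)*10
        turn=-((a-90-y0+180)%360-180)/90
        print(a,np.round(d,3),round(turn,3))
plan([float(a) for a in sys.argv[1].split(',')],float(sys.argv[2]) if len(sys.argv)>2 else 13.5)
E
python3 plan.py 58.5,63.5,68.5,73.5,78.5,83.5,88.5,93.5,98.5,103.5
```

```text
11.25 [0.6238 0.0991 0.0431] F [0.7 0.4 0.3] q [0.12 0.12 1.72 0.   1.29 2.24] yang -31.580674200541512 w 6.078740947940397e-05
58.5 [ 0.011 -0.153 -0.015] -0.001
63.5 [ 0.011 -0.193 -0.025] -0.056
68.5 [ 0.011 -0.234 -0.032] -0.112
73.5 [ 0.011 -0.274 -0.035] -0.168
78.5 [ 0.011 -0.315 -0.034] -0.223
83.5 [ 0.011 -0.356 -0.03 ] -0.279
88.5 [ 0.011 -0.396 -0.022] -0.334
93.5 [ 0.011 -0.436 -0.011] -0.39
98.5 [ 0.011 -0.474  0.004] -0.445
103.5 [ 0.011 -0.511  0.022] -0.501
```

Emit:
apply_moves:
  targets:
    - [0.01,-0.08,-0.01,0,0,0,0]
    - [0.01,-0.15,-0.015,0,0,0,0]
    - [0.01,-0.19,-0.025,-0.056,0,0,0]
    - [0.01,-0.235,-0.03,-0.112,0,0,0]
    - [0.01,-0.275,-0.035,-0.168,0,0,0]
    - [0.01,-0.315,-0.035,-0.223,0,0,0]
    - [0.01,-0.355,-0.03,-0.28,0,0,0]
    - [0.01,-0.395,-0.02,-0.335,0,0,0]
    - [0.01,-0.435,-0.01,-0.39,0,0,0]
    - [0.01,-0.475,0.005,-0.445,0,0,0]
    - [0.01,-0.51,0.02,-0.5,0,0,0]
    - [0.01,-0.51,0.02,-0.5,0,0,0]

```text
time: 12.75
tool_pos: [0.579, 0.1244, 0.0425]
ee_rot: [1.607, 1.57, 0.27]
contact_force: [0.0, 0.1, -0.0]
grip_width: 0.0005
```

```bash
python3 plan.py 103.5,108.5,113.5,118.5,123.5,128.5,133.5,138.5,143.5,148.5,153.5; python3 -c "
from h import *
import cv2
cv2.imwrite('pics/w8.png',snapshot('wrist')[:,:,::-1])
cv2.imwrite('pics/s8.png',cv2.resize(snapshot('scene')[:,:,::-1][150:300,260:460],(800,600),interpolation=cv2.INTER_CUBIC))"
```

```text
12.75 [0.579  0.1244 0.0425] F [ 0.   0.1 -0. ] q [0.17 0.04 1.81 0.   1.29 1.51] yang 13.398351419470162 w 0.000540731379115221
103.5 [0.005 0.001 0.004] -0.001
108.5 [ 0.005 -0.039 -0.006] -0.057
113.5 [ 0.005 -0.079 -0.012] -0.112
118.5 [ 0.005 -0.12  -0.015] -0.168
123.5 [ 0.005 -0.161 -0.014] -0.223
128.5 [ 0.005 -0.202 -0.01 ] -0.279
133.5 [ 0.005 -0.242 -0.002] -0.334
138.5 [ 0.005 -0.282  0.009] -0.39
143.5 [ 0.005 -0.32   0.023] -0.446
148.5 [ 0.005 -0.357  0.041] -0.501
153.5 [ 0.005 -0.392  0.062] -0.557
```

View pics/w8.png

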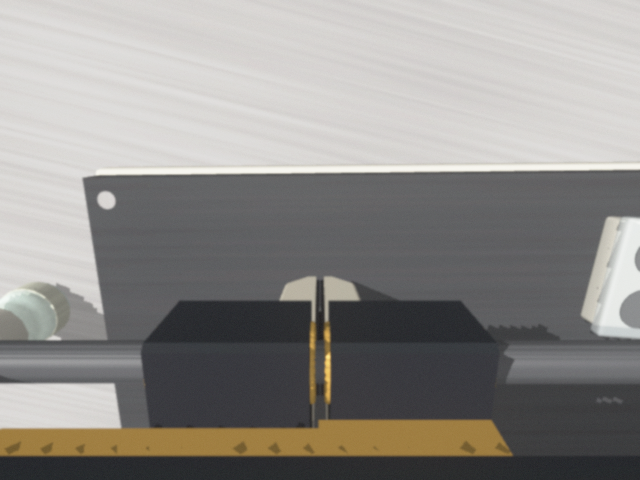

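View pics/s8.png

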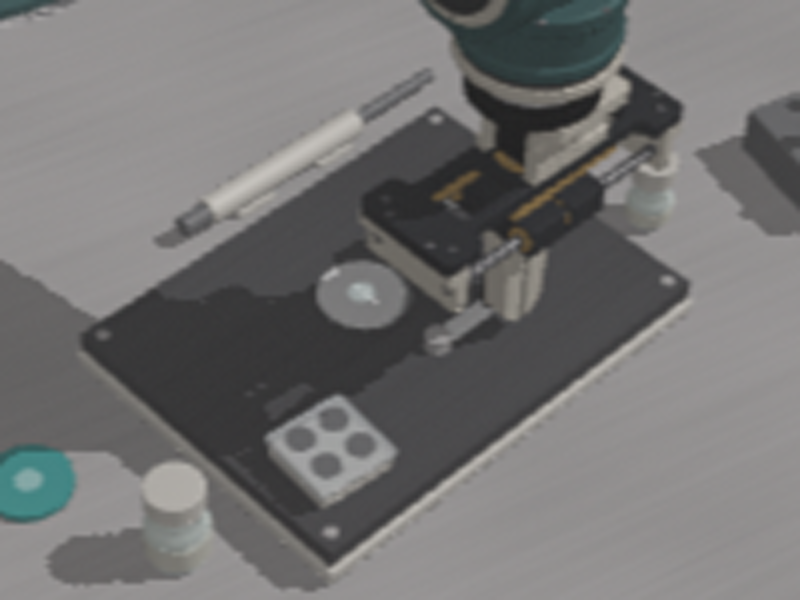

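The scene view shows the clip arm following the fingers, with the disc lying in the recess. I'll continue around the arc.

Emit:
apply_moves:
  targets:
    - [0.005,-0.04,-0.005,-0.056,0,0,0]
    - [0.005,-0.08,-0.01,-0.112,0,0,0]
    - [0.005,-0.12,-0.015,-0.168,0,0,0]
    - [0.005,-0.16,-0.015,-0.223,0,0,0]
    - [0.005,-0.2,-0.01,-0.28,0,0,0]
    - [0.005,-0.24,0,-0.335,0,0,0]
    - [0.005,-0.28,0.01,-0.39,0,0,0]
    - [0.005,-0.32,0.025,-0.445,0,0,0]
    - [0.005,-0.355,0.04,-0.5,0,0,0]
    - [0.005,-0.39,0.06,-0.557,0,0,0]
    - [0.005,-0.39,0.06,-0.557,0,0,0]

```text
time: 14.22
tool_pos: [0.5426, 0.1091, 0.0417]
ee_rot: [0.227, 1.571, -0.237]
contact_force: [-0.3, -0.3, -0.8]
grip_width: 0.0002
```

```bash
python3 plan.py 153.5,158.5,163.5,168.5,173.5,178.5,183.5,188.5,191,193.8,196
```

```text
14.22 [0.5426 0.1091 0.0417] F [-0.3 -0.3 -0.8] q [ 0.15 -0.04  1.9  -0.    1.29  0.62] yang 63.42230340595401 w 0.00017044193543901695
153.5 [-0.003 -0.001 -0.004] -0.001
158.5 [-0.003 -0.04  -0.014] -0.056
163.5 [-0.003 -0.081 -0.021] -0.112
168.5 [-0.003 -0.122 -0.023] -0.168
173.5 [-0.003 -0.163 -0.023] -0.223
178.5 [-0.003 -0.203 -0.019] -0.279
183.5 [-0.003 -0.244 -0.011] -0.334
188.5 [-0.003 -0.283  0.   ] -0.39
191.0 [-0.003 -0.302  0.007] -0.418
193.8 [-0.003 -0.324  0.016] -0.449
196.0 [-0.003 -0.34   0.023] -0.473
```

Emit:
apply_moves:
  targets:
    - [0,-0.04,-0.015,-0.056,0,0,0]
    - [0,-0.08,-0.02,-0.112,0,0,0]
    - [0,-0.12,-0.025,-0.168,0,0,0]
    - [0,-0.165,-0.025,-0.223,0,0,0]
    - [0,-0.205,-0.02,-0.28,0,0,0]
    - [0,-0.245,-0.01,-0.335,0,0,0]
    - [0,-0.265,0,-0.36,0,0,0]
    - [0,-0.283,0,-0.39,0,0,0]
    - [0,-0.293,0,-0.4,0,0,0]
    - [0,-0.302,0.005,-0.42,0,0,0]
    - [0,-0.302,0.005,-0.42,0,0,0]

```text
time: 15.6
tool_pos: [0.5297, 0.0819, 0.0416]
ee_rot: [-2.925, 1.571, -2.728]
contact_force: [0.3, 0.7, 1.1]
grip_width: 0.0002
```

```bash
python3 plan.py 191,193.8,196
```

```text
15.6 [0.5297 0.0819 0.0416] F [0.3 0.7 1.1] q [ 0.11 -0.08  1.94 -0.    1.29 -0.09] yang 101.30448456086162 w 0.00019120527495674255
191.0 [-0.004 -0.002  0.   ] 0.003
193.8 [-0.004 -0.024 -0.006] -0.028
196.0 [-0.004 -0.041 -0.01 ] -0.052
```

Now creep in small steps, watching the force for the stop.

Emit:
apply_moves:
  targets:
    - [0,-0.01,0,-0.01,0,0,0]
    - [0,-0.018,-0.003,-0.02,0,0,0]
    - [0,-0.024,-0.005,-0.028,0,0,0]
    - [0,-0.024,-0.005,-0.028,0,0,0]

```text
time: 16.1
tool_pos: [0.5295, 0.0805, 0.0416]
ee_rot: [1.45, 1.569, 1.692]
contact_force: [-1.6, 10.3, 0.6]
grip_width: 0.0003
```

Emit:
apply_moves:
  targets:
    - [0,-0.005,0,0,0,0,0]
    - [0,-0.01,0,0,0,0,0]
    - [0,-0.01,0,0,0,0,0]

```text
time: 16.48
tool_pos: [0.5296, 0.0802, 0.0416]
ee_rot: [1.542, 1.567, 1.785]
contact_force: [-3.8, 16.1, 1.9]
grip_width: 0.0008
```

The force rose to 16 N with almost no further motion, so the clip has met its stop. I'll back off straight, lift and check.

Emit:
apply_moves:
  targets:
    - [0,0.1,0,0,0,0,0]
    - [0,0.2,0,0,0,0,0]
    - [-0.3,0.2,0,0,0,0,0]
    - [-0.6,0.2,0,0,0,0,0]
    - [-1,0.2,0,0,0,0,0]
    - [-1,-0.3,0,0,0,0,0]
    - [-1,-0.8,0,0,0,0,0]
    - [-1,-0.8,0,0,0,0,0]

```text
time: 17.48
tool_pos: [0.5494, -0.0013, 0.1416]
ee_rot: [-1.728, 1.57, -1.489]
contact_force: [-0.6, -0.4, -0.5]
grip_width: 0.0005
```

```bash
python3 -c "
from st import *
import cv2,pickle
st()
pickle.dump(camera_info('wrist'),open('c9.pkl','wb'))
im=snapshot('wrist')[:,:,::-1];cv2.imwrite('pics/w9.png',im)"
```

```text
17.48 [ 0.5494 -0.0013  0.1416] F [-0.6 -0.4 -0.5] q [-0.05 -0.13  1.81 -0.    1.46 -0.29] yang 103.69035243689308 w 0.000539330327597335
```

View pics/w9.png

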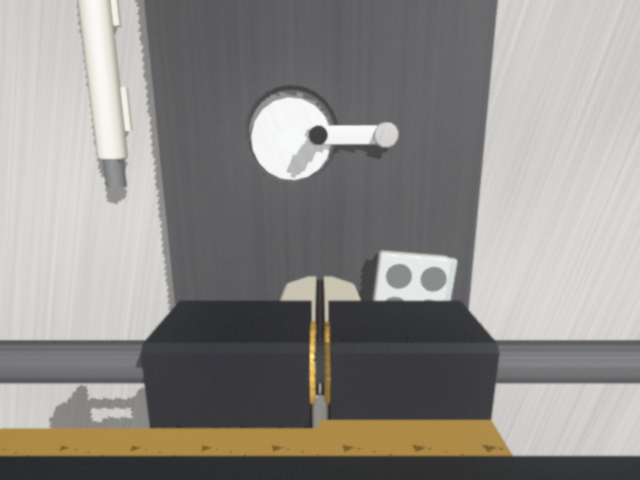

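Emit:
apply_moves:
  targets:
    - [-0.3,-0.4,-0.3,0,0,0,0]
    - [-0.6,-0.8,-0.6,0,0,0,0]
    - [-1,-1,-1,0,0,0,0]
    - [-1,-1,-1,0,0,0,0]

```text
time: 18.02
tool_pos: [0.4755, -0.1209, 0.2452]
ee_rot: [-0.586, 1.565, -0.346]
contact_force: [0.8, -0.2, -0.6]
grip_width: 0.0007
```

Emit:
apply_moves:
  targets:
    - [0,-0.4,-0.3,0,0,0,0]
    - [0,-0.8,-0.6,0,0,0,0]
    - [0,-1,-1,0,0,0,0]
    - [0,-1,-1,0,0,0,0]

```text
time: 18.52
tool_pos: [0.4019, -0.2416, 0.2409]
ee_rot: [2.504, 1.57, 2.744]
contact_force: [0.6, 1.0, -0.2]
grip_width: 0.0007
```

Run:
```python
from st import *
import cv2,pickle
st()
c=pickle.load(open('c9.pkl','rb'))
k=px2w('wrist',(318,134),.0585,c)[0];p=px2w('wrist',(386.5,134.5),.037,c)[0]
print("knob",k,"piv",p,"joint",np.arctan2(k[1]-.0771,k[0]-.5765)%6.283-.2408-.342,np.arctan2(*(k-p)[1::-1])%6.283-.2408-.342)
a=cv2.resize(snapshot('top')[:,:,::-1][205:340,235:395],(711,600),interpolation=cv2.INTER_CUBIC)
b=cv2.resize(snapshot('scene')[:,:,::-1][150:300,260:460],(800,600),interpolation=cv2.INTER_CUBIC)
cv2.imwrite('pics/t10.png',a);cv2.imwrite('pics/s10.png',b)
```

```text
18.52 [ 0.4019 -0.2416  0.2409] F [ 0.6  1.  -0.2] q [-0.6  -0.35  1.83 -0.    1.66 -0.84] yang 103.74650960256756 w 0.000733603468141583
knob [0.53310464 0.06717424 0.0585    ] piv [0.57661733 0.07762016 0.037     ] joint 2.7834678195371065 2.794214717896936
```

View pics/t10.png

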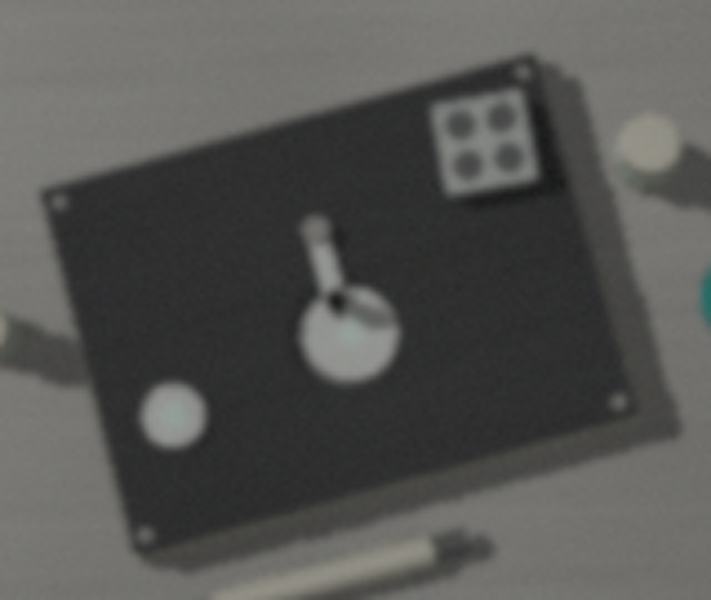

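View pics/s10.png

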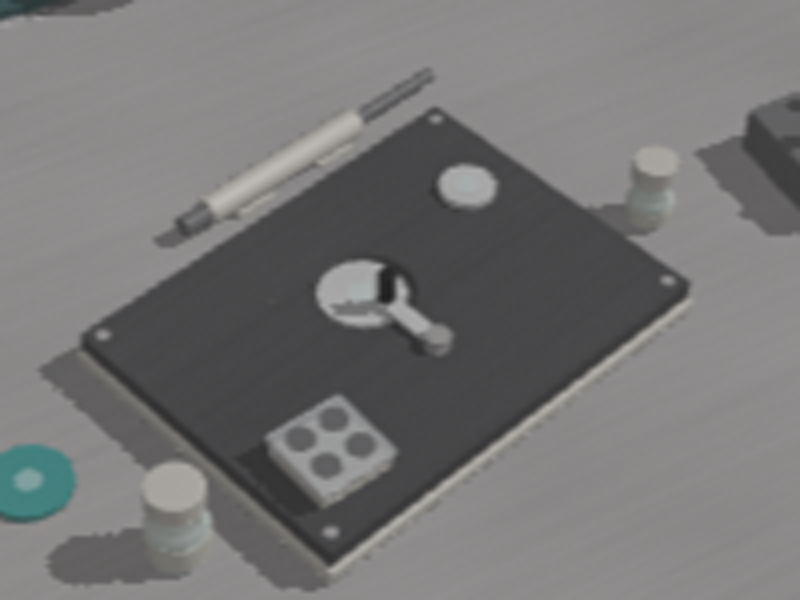

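Both views show the disc flush with no rim side visible, the clip over it, and the small disc still at (173,415) with the other objects unmoved.

```bash
python3 -c "
from cell import *
print(finish_job())"
```

```text
the job is handed in; nothing more can be done
None
```

The larger disc is in the recess, the clip is against its stop over it, and the job is handed in at about 18.6 s of the 54 s allowed.

- **Disc:** I pushed it about 94 mm across the plate with the two part-open fingertips until it dropped in. A fit to the wrist picture before the clip was moved puts its top at z ≈ 0.029 m, flush with the plate at 0.030 m. Its tilt was no more than the error the same fit shows for a flat disc. It rests against the near wall of the recess. One of the fits, with a lower brightness threshold, gave an implausible tilted answer with a larger error, so I did not use it. The last pictures show no disc edge standing above the plate.
- **Clip:** I pushed the knob round with shut fingers until the force rose to 16 N with almost no further motion, then backed off. The wrist picture taken just after I backed off gives a joint angle of 2.78 to 2.79 rad; the stop is at 2.8.
- **Other things:** In the last top and scene pictures the small disc, the dish, both vials and the pipette are where they started. I did not check the tube rack or the tray closely; neither was near the arm's low moves. The arm ended clear, touching nothing.

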